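Dust off and gauge spacer blocks

TASK

Lay all the loose aluminium spacer blocks flat on the grey surface plate, side by side with room between them, then press the sprung cap of the air-duster can behind the plate fully down and let it spring back, to blow them clean. Then take the bridge gauge by its handle and stand it astride each block in turn, the longest block first and the shortest last, pausing about two seconds each time with its legs fully down on the plate so that its sprung foot reads the block's height. At the end stand the gauge upright in the middle of its square cork parking pad and leave the blocks lying on the plate.

Things in the scene. Friction and masses are not known exactly. Their poses are not given: they have to be found in the camera images.
- plate_top (a point): centre of the top face of the fixed grey surface plate (180 mm along its x by 300 mm along its y, top 12 mm above the bench, no rim). Its +x points to the can, whose axis is 150 mm from this point along +x.
- cap_top (a point): centre of the top of the grey spray cap (25 mm diameter, 22 mm high) on the fixed air-duster can (52 mm diameter) behind the plate; the top is 186 mm above the bench when up. It is pressed straight down.
- spray_cap (a joint): travel of the spray cap, 0 up to 0.007 m fully down; it springs back by itself. About 3 N starts it moving, about 6 N holds it fully down.
- pad_top (a point): centre of the top face of the fixed square cork parking pad (120 x 120 mm, 3 mm thick) on the bench; the gauge starts here.
- gauge_handle (a point): point on the grip post of the bridge gauge (loose, 0.38 kg): black square post 26 x 26 mm, from 76 to 116 mm above the gauge's underside, with nothing above it. This point is 100 mm above the underside, on the middle axis; z is up. A small dial sticks out 10 mm from the -x face of the bridge, below the grip.
- gauge_base (a point): centre of the underside of the gauge's two steel legs, on its middle axis. Legs at y = -28 and +28 mm, each 10 mm thick in y, 44 mm in x; a bridge 66 mm wide in y joins them from 64 to 76 mm up. The gap between the legs is 46 mm wide in y, 64 mm high, open along x. To measure, the gauge's x axis lies along the block (either way round), one leg on each side.
- foot_tip (a point): underside of the gauge's round foot (20 mm diameter), on the gauge's middle axis, hanging in the middle between the legs; 2 mm above the legs' underside when nothing is under it.
- gauge_foot (a joint): height that the sprung foot has been pushed up, in m: 0 when free, the block's height less 0.002 when the gauge stands astride a block on the same surface; range 0 to 0.05. The spring gives about 1 to 2 N downward.
- block_long_c (a point): centre of the longest aluminium block, 135 mm (x) by 28 mm (y) by 24 mm high (z), 0.22 kg, loose; may be absent.
- block_mid_c (a point): centre of the middle aluminium block, 105 mm (x) by 28 mm (y) by 34 mm high (z), 0.24 kg, loose; may be absent.
- block_short_c (a point): centre of the shortest aluminium block, 75 mm (x) by 28 mm (y) by 29 mm high (z), 0.15 kg, loose; may be absent.
- beaker: small clear beaker, 46 mm wide, 60 mm high, origin at its underside; a bystander to leave alone.
- tape_roll: roll of black tape, 64 mm wide, 19 mm high, origin at its underside; a bystander to leave alone.
- mouse: black computer mouse, 110 x 57 x 38 mm, origin at its underside; a bystander to leave alone.
- sticky_pad: yellow pad of notes, 72 x 50 x 13 mm, origin at its underside; a bystander to leave alone.

How it is judged:
By the outcome, as a careful person would: the job done as asked, in the order asked, and still so for the second after the job is handed in, with the robot touching nothing.
Of block_long, block_mid, block_short only 2 to 3 are there at a start; the rules pass over those that are not, and their reading is None.
At some moment in a run one of block_long, block_mid, block_short may be knocked a few centimetres aside while the robot is not near it.
Once in a run the grip may slacken for a moment while it holds something.
It also fails if it takes over 210 s, if anything falls off the work surface, if the arm or the gripper's body presses on something with over 40 N, if the wrist force passes 120 N, or if a joint passes its speed limit or range.

ROBOT

A 6-joint arm with a two-finger parallel gripper is mounted at the origin on a cart in front of the work surface, level with it; the furniture and walls round the work are solid. World frame = base frame: x ahead of the robot, y to its left, z up, the work surface at z = 0. Lengths are in m, angles in rad, forces in N, time in s.
With the tool pointing down it reaches from about 0.35 to 0.975 m from the base axis. Payload 7.1 kg.
Tool frame: the origin (TCP) lies midway between the tips of the shut fingers; the grasp point (between the pads) lies 19 mm behind it; z points along the fingers, y is the line along which they close (so a half turn about z gives the same grasp; the last joint's range is limited). The gripper opens to 88 mm and grips with 3 to 60 N. Pads are 20 mm wide; open, the fingers measure 115 mm over their backs; the gripper's body (75 mm by 178 mm) begins 61 mm behind the grasp point.
Start: joints at [1.3, 0.423, 1.63, -0, 1.089, -0.019], TCP at [0.156, 0.605, 0.186] pointing down, gripper open.
Joint ranges: [-3, 3], [-0.9, 2.11], [0.09, 2.58], [-1.31, 4.45], [0.11, 2.69], [-2.54, 2.54]. Speed limits (rad/s): [2.39, 2.39, 3.01, 3.14, 3.14, 3.14].

INTERFACE

Orientations are given as a unit quaternion [w, x, y, z].
In Python, from station import move_pose, movel, movej, command_gripper, wait, inverse_kinematics, read_camera, camera_info, MotionError, job_done, get_time, get_joint_pos, get_qvel, get_effort, get_tcp_pos, get_ee_rot, get_ft_force, get_ft_torque, get_grip_width, get_finger_force gives the robot as it stands. Calls block until the motion is done:
- move_pose(position, orientation): joint-space move of the TCP to a pose.
- movel(position, frame=None, v=0.15, until_force=None): straight line of the TCP; frame=None keeps the orientation; v is the mean speed in m/s. With until_force (N) it stops when the force on the tool has changed by that much, and returns True; else False.
- movej(angles): joint-space move.
- command_gripper(opening): opening from 0.0 (shut) to 1.0 (fully open); the grip force is fixed at half the most; returns when the fingers have stopped.
- wait(seconds).
- inverse_kinematics(position, orientation): joint angles nearest the present ones, or None.
- read_camera(name): name is "side" or "top"; returns the picture (384x512x3 uint8, red, green, blue); there is no depth.
- camera_info(name): a dict with "intrinsics" (3x3 intrinsics, pixels), "dist" ([k1, k2, p1, p2, k3] as OpenCV has them; the pictures are not rectified), "T" (4x4, takes a point from camera to world coordinates). Camera axes: x right, y up, looking along -z (the intrinsics and any distortion apply to the point x, -y, -z); pixel columns grow to the right and rows downward; lengths in m; the calibration is good to about 2 mm. A picture is of the moment at which its call begins. camera_info takes no time and is no camera call.
A pose or a line that the arm cannot do raises MotionError and nothing moves.
- job_done(): hands the job in; it is judged then, once.
Readings, each from a call of its own:
- get_time(): time.
- get_joint_pos(): joint angles.
- get_qvel(): joint speeds.
- get_effort(): joint torques, N m.
- get_tcp_pos(): TCP position.
- get_ee_rot(): TCP orientation.
- get_ft_force(): force on the tool from outside, world axes, zero at the start.
- get_ft_torque(): the same for the moment, N m.
- get_grip_width(): opening from 0.0 (shut) to 1.0 (fully open).
- get_finger_force(): force on a finger pad.
Only numpy, scipy, OpenCV 4.12 (cv2) and the standard library are available. Lean on these libraries where they do the work, as an engineer would, in place of code of your own. Each camera call takes 0.05 s, during which the arm holds its last target. There are 200 camera calls.

## Working session

There is one attempt and no reset: what is moved stays moved. The work goes in short steps, each a Python script; the robot and the scene stay as the last script left them, time stands still between calls to the robot, and variables do not carry over. Pictures are saved under pics/ and viewed, at most 14 in all, crops included, and the job is handed in when it is done.

```bash
mkdir -p pics; ls
python3 - <<'E'
from station import *
import cv2,numpy as np
for n in("top","side"):
    im=read_camera(n); cv2.imwrite(f"pics/{n}0.png",cv2.resize(im[:,:,::-1],(800,600),interpolation=cv2.INTER_CUBIC))
    c=camera_info(n);print(n,np.array(c["intrinsics"]).round(1).tolist(),c["dist"],np.array(c["T"]).round(3).tolist())
print(get_time(),get_ee_rot(),get_grip_width())
E
```

```text
pics
top [[395.6, 0.0, 263.9], [0.0, 395.6, 188.2], [0.0, 0.0, 1.0]] [-0.00114421  0.          0.          0.          0.        ] [[-0.028, 0.992, -0.124, 0.414], [-1.0, -0.029, -0.006, 0.058], [-0.01, 0.124, 0.992, 1.497], [0.0, 0.0, 0.0, 1.0]]
side [[491.3, 0.0, 256.3], [0.0, 491.3, 183.1], [0.0, 0.0, 1.0]] [-0.03655204  0.          0.          0.          0.        ] [[-0.979, 0.136, -0.15, 0.32], [-0.203, -0.631, 0.749, 1.3], [0.007, 0.764, 0.645, 1.19], [0.0, 0.0, 0.0, 1.0]]
0.1 [-1.06368074e-04  1.25563783e-01  9.92085323e-01 -6.60494678e-04] 1.0010532151030014
```

View pics/top0.png

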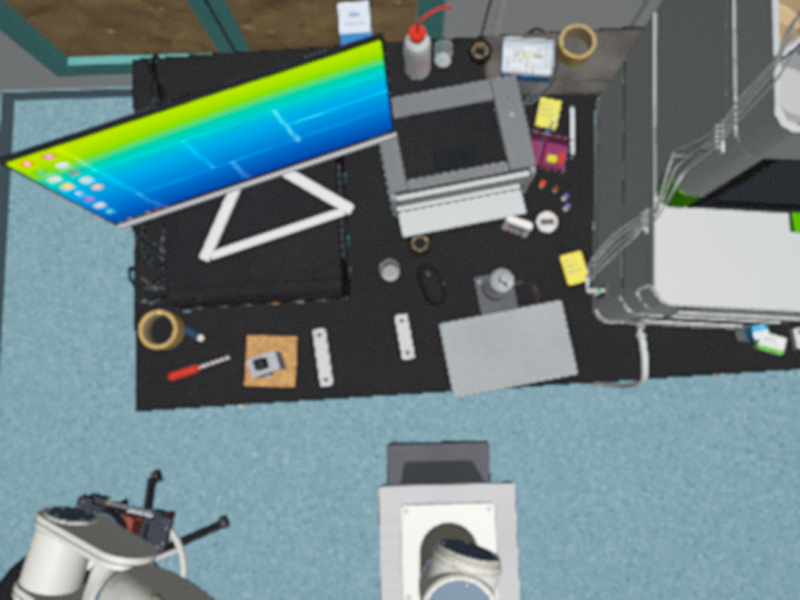

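View pics/side0.png

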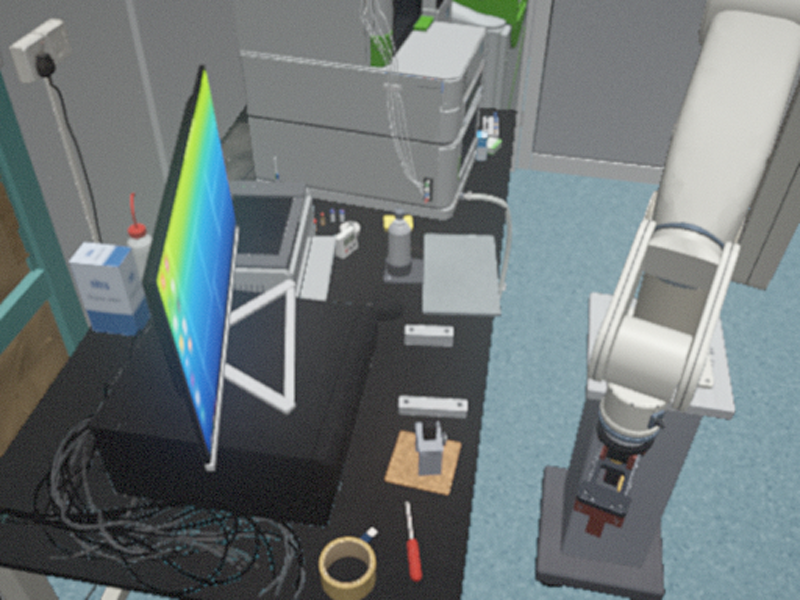

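Top view: plate is at about (508,348), can at (500,285), and the gauge is on the pad at (265,363). Blocks are at (322,357), which looks long, and (404,337), which looks mid. A white object at (517,227) needs a check in case it is the short block.

```bash
cat > h.py <<'E'
from station import *
import cv2,numpy as np
from scipy.spatial.transform import Rotation as R
def ray(n,uv):
    c=camera_info(n);K=np.array(c["intrinsics"]);T=np.array(c["T"])
    p=cv2.undistortPoints(np.array(uv,float).reshape(-1,1,2),K,np.array(c["dist"])).reshape(-1,2)
    d=np.c_[p[:,0],-p[:,1],-np.ones(len(p))]@T[:3,:3].T
    return T[:3,3],d
def p2w(n,uv,z):
    o,d=ray(n,uv); return (o+d*((z-o[2])/d[:,2])[:,None])[:,:2]
def w2p(n,P):
    c=camera_info(n);K=np.array(c["intrinsics"]);T=np.array(c["T"])
    q=(np.atleast_2d(P)-T[:3,3])@T[:3,:3]*[1,-1,-1]
    return cv2.projectPoints(q,np.zeros(3),np.zeros(3),K,np.array(c["dist"]))[0].reshape(-1,2)
def crop(im,r0,r1,c0,c1,s,name):
    cv2.imwrite(name,cv2.resize(im[r0:r1,c0:c1,::-1],None,fx=s,fy=s,interpolation=cv2.INTER_CUBIC))
def rects(im,z,lo=150,roi=None,amin=60):
    """bright blobs in top view -> centre, yaw, (len,wid) at height z"""
    g=im.min(2).copy()
    if roi is not None:
        m=np.zeros_like(g);r0,r1,c0,c1=roi;m[r0:r1,c0:c1]=1;g*=m
    cs,_=cv2.findContours((g>lo).astype(np.uint8),cv2.RETR_EXTERNAL,cv2.CHAIN_APPROX_NONE)
    out=[]
    for c in cs:
        if cv2.contourArea(c)<amin: continue
        w=p2w("top",c.reshape(-1,2),z)
        (x,y),(a,b),t=cv2.minAreaRect((w*1000).astype(np.float32))
        if a<b:a,b,t=b,a,t+90
        out.append((c.reshape(-1,2).mean(0).round(1),np.array([x,y])/1000,(t+90)%180-90,a,b))
    return out
E
python3 - <<'E'
from h import *
im=read_camera("top");s=read_camera("side")
for r in rects(im,.03,roi=(130,260,140,380),amin=50):print(r)
print(p2w("top",np.array([[440,323],[564,301],[577,374],[454,395]])*.64,.012))
print(p2w("top",np.array([[246,336],[298,335],[296,387],[244,386],[517,227]])*.64,.003))
crop(im,130,260,140,380,3.3,"pics/t1.png");crop(s,120,320,200,330,3,"pics/s1.png")
E
```

```text
(array([167.9, 232.7]), array([0.44340683, 0.42597852]), -71.93114280700684, 68.6046371459961, 46.88332748413086)
(array([206.2, 228.5]), array([0.45586755, 0.2847052 ]), 7.6780571937561035, 135.8159942626953, 30.34604835510254)
(array([258.6, 215. ]), array([0.49912189, 0.08984853]), 8.888189315795898, 107.38841247558594, 30.17987632751465)
(array([324.6, 223.3]), array([ 0.46239435, -0.15257039]), -80.41354179382324, 293.80218505859375, 175.38914489746094)
(array([321.1, 179.5]), array([ 0.62460516, -0.14710393]), 42.5921745300293, 50.16353988647461, 45.56740951538086)
(array([249.5, 174.4]), array([0.65323352, 0.11987025]), 88.32535552978516, 33.81796646118164, 30.403505325317383)
(array([349.5, 141.5]), array([ 0.76664105, -0.26139108]), -46.80255126953125, 49.52101516723633, 48.07768630981445)
(array([297.8, 137.8]), array([ 0.78354138, -0.06302995]), -88.7569237947464, 323.3727722167969, 80.43323516845703)
(array([183.6, 146.3]), array([0.77244397, 0.37278809]), -72.53750419616699, 346.1336975097656, 38.44512176513672)
(array([142.8, 139.5]), array([0.79702045, 0.52781812]), -22.99144744873047, 91.01139831542969, 28.970775604248047)
[[ 0.52816008  0.002896  ]
 [ 0.5727575  -0.29763272]
 [ 0.39754255 -0.31830485]
 [ 0.35630735 -0.02457432]]
[[ 0.51070971  0.47291848]
 [ 0.50956326  0.34681578]
 [ 0.38520772  0.3522088 ]
 [ 0.39100428  0.4770455 ]
 [ 0.76035111 -0.19493672]]
```

View pics/t1.png

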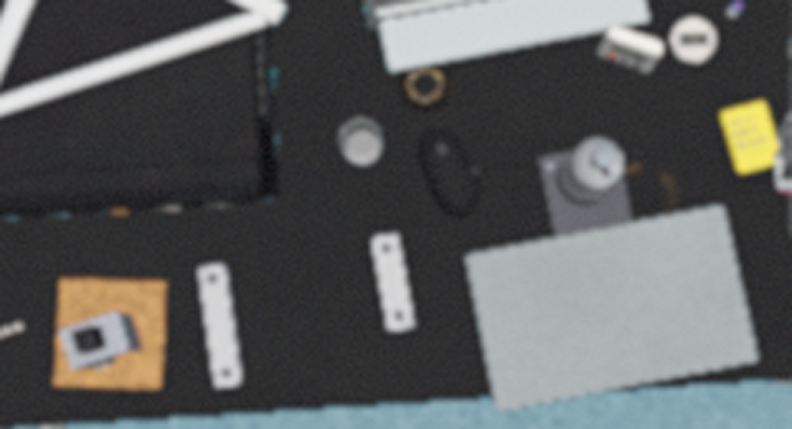

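View pics/s1.png

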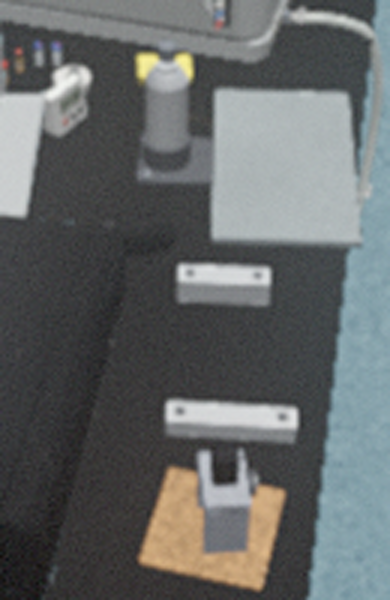

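Only two blocks are there, long and mid; the white thing at (630,48) in the top crop is a background item. The gauge's x axis is about +18° and the plate's yaw about 9.6°. Next I move both blocks.

```bash
cat >> h.py <<'E'
def q(yaw): a=np.radians(90+yaw/2); return [0,np.cos(a),np.sin(a),0]
def find(L,z,im=None,roi=(130,260,140,380),lo=150):
    im=read_camera("top") if im is None else im
    return [r for r in rects(im,z,lo,roi,40) if abs(r[3]-L)<9 and r[4]<37]
def at(x,y,z,yaw): move_pose([x,y,z],q(yaw))
PY=9.6; PC=np.array([.4637,-.1594])
def pl(u,v): c,s=np.cos(np.radians(PY)),np.sin(np.radians(PY)); return PC+np.array([c*u-s*v,s*u+c*v])
def st(t=""): print(t,"t%.1f"%get_time(),"tcp",np.round(get_tcp_pos(),4),"F",np.round(get_ft_force(),1),"w%.3f"%get_grip_width(),"ff",np.round(get_finger_force(),1))
E
cat > place.py <<'E'
import sys
from h import *
L,h,v=float(sys.argv[1]),float(sys.argv[2]),float(sys.argv[3])
r=find(L,h);print(r);(x,y),yaw=r[0][1],r[0][2]
at(x,y,.12,yaw);
r=find(L,h)          # fresh look if not occluded
if len(r)==1: print(r[0][1],r[0][2])
movel([x,y,.03],v=.2);movel([x,y,.004],v=.05,until_force=8);st("down")
command_gripper(0.0);st("grip")
movel([x,y,.11],v=.15);st("lift")
X,Y=pl(-10,0)*0+pl(-.010,v)
at(X,Y,.06,PY);st("over")
print(movel([X,Y,.010],v=.03,until_force=4));st("set")
command_gripper(0.62);st("rel")
movel([X,Y,.14],v=.2)
E
python3 - <<'E'
from h import *
im=read_camera("top")
for r in rects(im,.012,roi=(190,255,275,375)):print("plate",r)
for r in rects(im,.079,roi=(200,250,150,195),lo=120):print("gauge",r)
print("mid",find(105,.034,im),"long",find(135,.024,im))
print(w2p("top",[*pl(.15,0),.186]))
E
python3 place.py 105 .034 -.065
```

```text
plate (array([324.6, 223.2]), array([ 0.46301184, -0.15530664]), -80.41339206695557, 297.7167663574219, 177.542236328125)
gauge (array([168.1, 233.1]), array([0.43805701, 0.41262216]), -73.10580253601074, 72.42501831054688, 57.75232696533203)
mid [(array([258.6, 215. ]), array([0.49889023, 0.08976162]), 8.888200759887695, 107.09549713134766, 30.09756088256836)] long [(array([206.2, 228.5]), array([0.45603146, 0.28574365]), 7.531513690948486, 136.34498596191406, 30.530963897705078)]
[[323.59019299 176.6328182 ]]
[(array([258.6, 215. ]), array([0.49889023, 0.08976162]), 8.888200759887695, 107.09549713134766, 30.09756088256836)]
down t3.8 tcp [0.4988 0.0897 0.0038] F [ 0.4 -1.6 -0.2] w1.000 ff 0.0
grip t5.2 tcp [0.4989 0.0897 0.004 ] F [ 0.4 -0.1 -0.2] w0.002 ff 0.0
lift t6.0 tcp [0.4983 0.0897 0.1094] F [-0.1 -0.6 -0.1] w0.003 ff 0.0
over t7.3 tcp [ 0.4648 -0.2244  0.0598] F [-0.9  0.5 -0.5] w0.009 ff 0.0
False
set t9.1 tcp [ 0.4648 -0.2252  0.0102] F [-0.5 -0.2  0.2] w0.007 ff 0.0
rel t10.0 tcp [ 0.4647 -0.2252  0.01  ] F [ 0.2 -0.6 -0.2] w0.621 ff 0.0
```

Run:
```python
from h import *
at(.45,.2,.3,PY)
im=read_camera("top");s=read_camera("side")
print(find(105,.034,im),find(135,.024,im))
a=cv2.resize(im[120:260,140:380],None,fx=2.4,fy=2.4,interpolation=cv2.INTER_CUBIC)
b=cv2.resize(s[110:330,200:340],None,fx=1.6,fy=336/220,interpolation=cv2.INTER_CUBIC)[:336]
cv2.imwrite("pics/c2.png",np.hstack([a,b])[:,:800,::-1])
```

```text
[(array([258.6, 215. ]), array([0.49889023, 0.08976162]), 8.888200759887695, 107.09549713134766, 30.09756088256836)] []
```

View pics/c2.png

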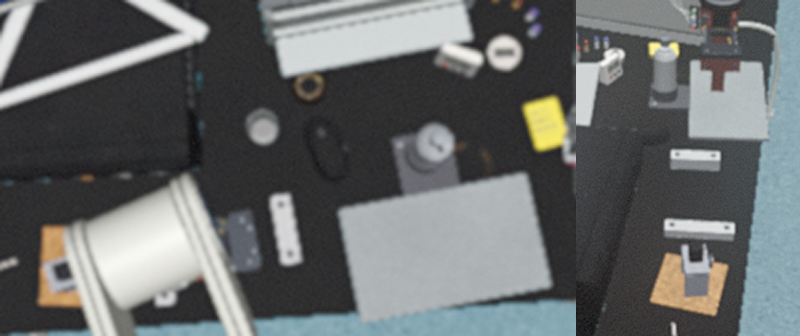

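Run:
```python
from h import *
st()
print(get_ee_rot(),q(PY))
print(w2p("top",[[.45,.2,.3],[.45,.2,.4],[.499,.09,.034],[.499,.09,.0]]).round(), w2p("side",[[.45,.2,.3],[.45,.2,.4],[.499,.09,.034],[.499,.09,.0],[.456,.286,.024]]).round())
movel([.4989,.0898,.12],v=.2); 
s=read_camera("side");print(w2p("side",[.499,.09,.12]))
crop(s,100,300,220,380,3,"pics/s3.png")
```

```text
t12.6 tcp [0.4502 0.1992 0.2995] F [-0.8 -0.1 -0.9] w0.619 ff 0.0
[-4.43159968e-04 -8.30129510e-02  9.96548349e-01 -2.03104854e-04] [0, np.float64(-0.08367784333231533), np.float64(0.9964928592495044), 0]
[[220. 227.]
 [216. 226.]
 [258. 215.]
 [259. 215.]] [[287. 172.]
 [289. 144.]
 [274. 211.]
 [274. 218.]
 [277. 258.]]
[[275.14035644 192.23342092]]
```

View pics/s3.png

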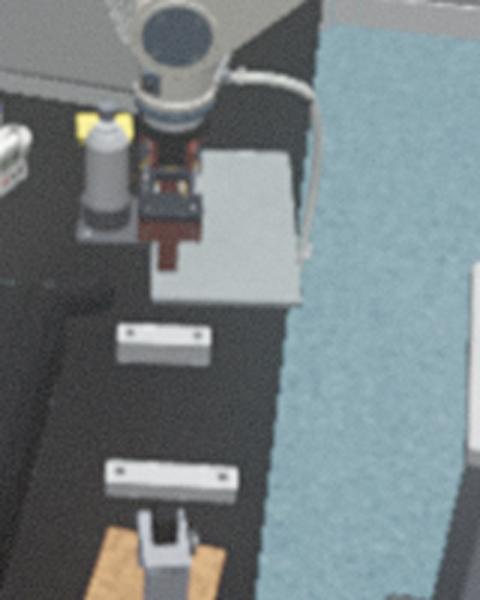

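The side view shows the finger tip at about (276,189) px, some 9 px above where it should be, so the height looks wrong. I'll probe the free bench and triangulate.

Run:
```python
from h import *
def tri(a,b):
    A=[];B=[]
    for n,uv in(("top",a),("side",b)):
        o,d=ray(n,[uv]);d=d[0]/np.linalg.norm(d[0]);P=np.eye(3)-np.outer(d,d);A.append(P);B.append(P@o)
    return np.linalg.lstsq(np.vstack(A),np.hstack(B),rcond=None)[0]
# near(-x,+y) plate corner and (-?,) corner ; top crop t1 /3.3+(140,130); side s3 /3+(220,100)
print(tri([140+466/3.3,130+255/3.3],[220+152/3,100+301/3]), tri([140+497/3.3,130+409/3.3],[220+300/3,100+302/3]))
print(tri([258.6,215],[220+163/3,100+334/3]))
movel([.45,.19,.12],v=.2);command_gripper(0);movel([.45,.19,.03],v=.2);st()
print(movel([.45,.19,-.06],v=.02,until_force=5));st()
s=read_camera("side");p=w2p("side",get_tcp_pos())[0];print(p)
crop(s,150,270,220,340,5,"pics/s4.png")
movel([.45,.19,.1],v=.2)
```

```text
[0.52677049 0.00407418 0.0025356 ] [ 0.35221468 -0.02477366  0.00850966]
[0.49867648 0.08970308 0.03292312]
 t16.1 tcp [0.4502 0.1901 0.0302] F [-0.9  0.1  0.7] w0.005 ff 0.0
True
 t19.1 tcp [ 0.4501  0.19   -0.0365] F [-1.4 -0.1  6.7] w0.003 ff 3.6
[282.86082656 248.72138147]
```

View pics/s4.png

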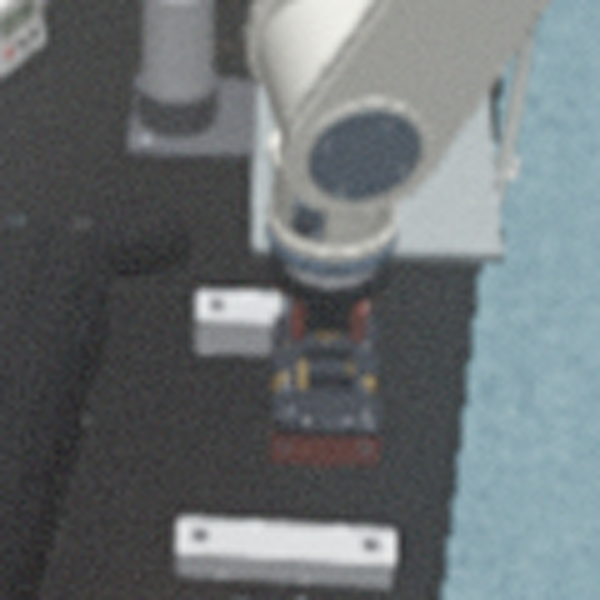

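Run:
```python
from h import *
P=[.45,.19,.15]; movel(P,v=.2)
a=read_camera("side");command_gripper(1.0);b=read_camera("side");st()
print(w2p("side",[P,[.45,.19,.1865]]), w2p("side",[.45,.19,.0]))
x=np.hstack([a[90:250,220:340],b[90:250,220:340]])
cv2.imwrite("pics/s5.png",cv2.resize(x[:,:,::-1],None,fx=3.3,fy=3.3,interpolation=cv2.INTER_CUBIC))
```

```text
t21.8 tcp [0.45 0.19 0.15] F [ 0.5 -0.   0.6] w1.004 ff 0.0
[[285.4187137  207.94361411]
 [285.96189257 199.18883854]] [[283.34709097 241.2278694 ]]
```

View pics/s5.png

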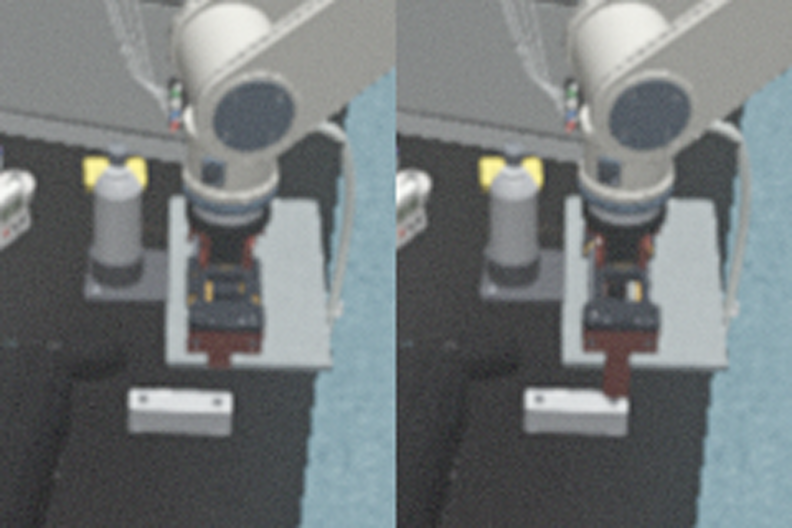

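The shut tip appears at about (286,200) px, where true z would be ≈0.186 against the commanded 0.15. With the bench contact at -0.0365, the true tip height is the reported z plus 0.036. I'll apply that offset.

```bash
cat >> h.py <<'E'
DZ=.036
PC=np.array([.4632,-.1573])
def at(x,y,z,yaw): move_pose([x,y,z-DZ],q(yaw))
def ml(x,y,z,v=.15,f=None): return movel([x,y,z-DZ],v=v,until_force=f)
E
cat > place.py <<'E'
import sys
from h import *
L,h,v=float(sys.argv[1]),float(sys.argv[2]),float(sys.argv[3])
r=find(L,h);print(r);(x,y),yaw=r[0][1],r[0][2]
at(x,y,.12,yaw);command_gripper(1.0)
ml(x,y,.03,.2);print(ml(x,y,.002,.04,5));st("down")
z=get_tcp_pos()[2]+DZ+.002; ml(x,y,z,.03)
command_gripper(0.0);st("grip")
if get_grip_width()<.2: sys.exit("missed")
ml(x,y,.11);st("lift")
X,Y=pl(-.010,v)
at(X,Y,.06,PY);st("over")
if get_grip_width()<.2: sys.exit("lost")
print(ml(X,Y,.008,.03,4));st("set")
command_gripper(0.62);st("rel")
ml(X,Y,.14,.2)
E
python3 - <<'E'
from h import *
at(.42,-.05,.3,PY)
E
python3 place.py 105 .034 -.065
```

```text
[(array([258.6, 215. ]), array([0.49889023, 0.08976162]), 8.888200759887695, 107.09549713134766, 30.09756088256836)]
False
down t25.5 tcp [ 0.4989  0.0898 -0.0341] F [ 0.2 -0.4  0.3] w0.999 ff 0.0
grip t26.7 tcp [ 0.4989  0.0897 -0.0321] F [ 0.2  0.2 -0.1] w0.317 ff 30.0
lift t27.6 tcp [0.4982 0.0896 0.0734] F [-0.6 -0.8 -2.4] w0.314 ff 30.0
over t28.8 tcp [ 0.4644 -0.2223  0.0238] F [-0.6  0.2 -2.5] w0.313 ff 3.0
True
set t30.1 tcp [ 0.4641 -0.223  -0.0202] F [ 0.8 -0.1  3.7] w0.309 ff 30.0
rel t30.7 tcp [ 0.4632 -0.2226 -0.0208] F [ 0.2 -0.1  0.1] w0.616 ff 0.0
```

```bash
python3 - <<'E'
from h import *
at(.42,-.05,.3,PY)
E
python3 place.py 135 .024 .065
python3 - <<'E'
from h import *
at(.40,.2,.3,PY)
im=read_camera("top");s=read_camera("side")
for z in(.046,.036):
  for r in rects(im,z,lo=215,roi=(185,255,275,375)): print(z,r)
a=cv2.resize(im[150:260,240:380],None,fx=3,fy=3,interpolation=cv2.INTER_CUBIC)
b=cv2.resize(s[130:240,230:350],None,fx=3,fy=3,interpolation=cv2.INTER_CUBIC)
cv2.imwrite("pics/c6.png",np.hstack([a,b])[:,:800,::-1])
E
```

```text
[(array([206.2, 228.5]), array([0.45603146, 0.28574365]), 7.531513690948486, 136.34498596191406, 30.530963897705078)]
False
down t36.1 tcp [ 0.4561  0.2858 -0.034 ] F [0.6 0.6 0.1] w1.000 ff 0.0
grip t37.3 tcp [ 0.456   0.2857 -0.0321] F [-0.4 -0.7 -0.3] w0.320 ff 30.0
lift t38.1 tcp [0.4554 0.2854 0.0733] F [-1.2  0.3 -2.2] w0.319 ff 30.0
over t39.6 tcp [ 0.443  -0.0944  0.024 ] F [-0.3  0.1 -2.3] w0.315 ff 30.0
True
set t40.9 tcp [ 0.4424 -0.0948 -0.0203] F [0.3 0.4 3.6] w0.315 ff 30.0
rel t41.5 tcp [ 0.4415 -0.0947 -0.0206] F [0.3 0.3 0.8] w0.625 ff 0.0
```

View pics/c6.png

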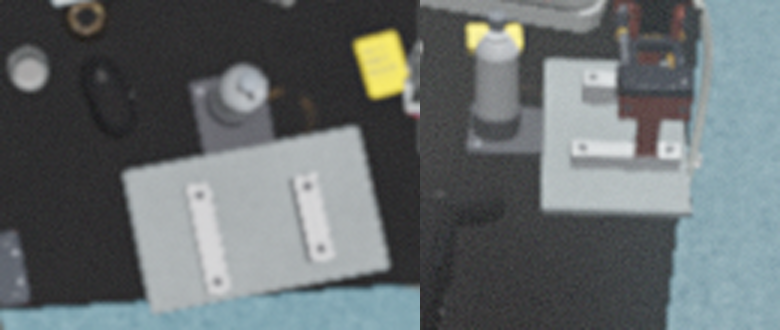

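Both blocks lie flat on the plate with plenty of room between them (top crop (207,240) and (312,217)). Next is the cap press.

Run:
```python
from h import *
im=read_camera("top")
sub=im[185:255,275:375].min(2);print("plate/blk levels",np.percentile(sub,[30,50,80,95,98]))
for lo in (185,195,205):
  for r in rects(im,.04,lo=lo,roi=(190,250,280,370),amin=40): print(lo,r)
X,Y=pl(.15,0);print(X,Y,p2w("top",[[321.7,178.3]],.186))
command_gripper(0)
at(X-.03,Y,.25,PY);at(X,Y,.21,PY)
print(ml(X,Y,.168,.02,11));st("pressed")
wait(.4);st()
ml(X,Y,.23,.06);st("up")
at(.40,.2,.3,PY)
```

```text
plate/blk levels [ 93. 167. 175. 198. 211.]
185 (array([309.2, 229. ]), array([ 0.44239771, -0.09446432]), 9.052282333374023, 135.9191131591797, 29.429136276245117)
185 (array([344.5, 221.5]), array([ 0.46432642, -0.2243582 ]), 9.638924598693848, 107.7113265991211, 29.159290313720703)
195 (array([309.4, 229.2]), array([ 0.44065918, -0.09445835]), 10.761651992797852, 132.6753692626953, 25.152559280395508)
195 (array([344. , 220.5]), array([ 0.46293784, -0.22476279]), 9.505001068115234, 103.41371154785156, 25.51952362060547)
205 (array([309.1, 229.2]), array([ 0.44137589, -0.09426433]), 9.034808158874512, 93.26042175292969, 21.528038024902344)
205 (array([344.4, 222.2]), array([ 0.46159595, -0.22397385]), 9.518839836120605, 67.02521514892578, 21.936979293823242)
0.6110994055605757 -0.13228468799258467 [[ 0.60614983 -0.12781318]]
True
pressed t47.8 tcp [ 0.6111 -0.1323  0.1427] F [-1.3  0.   5.7] w0.007 ff 2.8
 t48.2 tcp [ 0.6111 -0.1323  0.1426] F [-1.5  0.   5.8] w0.012 ff 2.9
up t49.2 tcp [ 0.6108 -0.1322  0.1936] F [ 0.6 -0.7  0.6] w0.002 ff 0.0
```

Run:
```python
from h import *
X,Y=pl(.15,0)-[.002,-.002]
at(X-.03,Y,.25,PY);at(X,Y,.20,PY)
print(ml(X,Y,.172,.03,22));st("pressed")
z=get_tcp_pos()[2]
wait(.4);st()
ml(X,Y,.23,.06);st("up")
at(.40,-.05,.25,PY);command_gripper(1.0)
im=read_camera("top")
for lo in(120,100):
  for r in rects(im,.079,roi=(200,250,150,195),lo=lo):print("gauge",r)
crop(im,195,260,140,205,8,"pics/g7.png")
print(w2p("top",[.438,.4126,.079]))
```

```text
True
pressed t53.2 tcp [ 0.6092 -0.1304  0.1425] F [-1.8 -0.1  7.5] w0.005 ff 3.9
 t53.6 tcp [ 0.6092 -0.1304  0.1425] F [-2.   0.5  7.6] w0.008 ff 3.9
up t54.6 tcp [ 0.6088 -0.1302  0.1936] F [ 0.6 -0.7  0.3] w0.003 ff 0.0
gauge (array([168.1, 233. ]), array([0.43752249, 0.41245984]), -73.10580253601074, 72.42501831054688, 58.869483947753906)
gauge (array([173.2, 230.6]), array([0.44752521, 0.39755847]), 88.38218688964844, 111.26651763916016, 106.54682159423828)
[[168.29361244 233.73334548]]
```

View pics/g7.png

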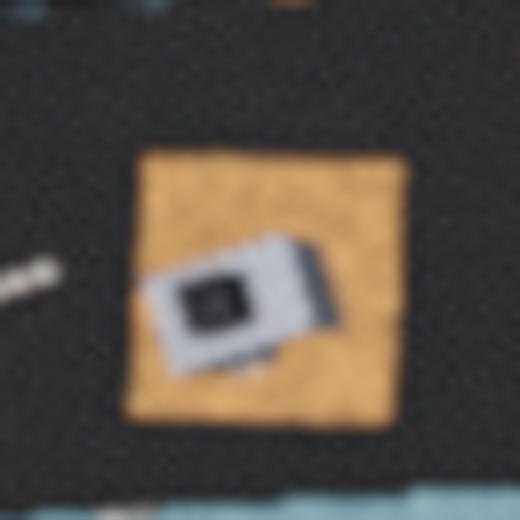

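```bash
cat > g.py <<'E'
from h import *
import json,sys
def lift_to(z):
    p=get_tcp_pos(); movel([p[0],p[1],z],v=.12)
def blocks():
    im=read_camera("top"); out={}
    for k,L,z in(("long",135,.036),("mid",105,.046)):
        r=find(L,z,im,(185,255,275,375),185); out[k]=(r[0][1],r[0][2]) if len(r)==1 else None
    print(out); return out
def measure(b,zg):
    """gauge held; zg = reported TCP z with underside at z=0"""
    (x,y),yaw=b
    move_pose([x,y,zg+.075],q(yaw));st("over")
    movel([x,y,zg+.040],v=.08)
    hit=movel([x,y,zg+.005],v=.03,until_force=7);st("down")
    z=get_tcp_pos()[2]-zg;print("hit",hit,"underside",round(z,4))
    if abs(z-.012)>.005: print("BAD HEIGHT"); return False
    command_gripper(.6);wait(2.3);st("paused");return True
E
python3 - <<'E'
from g import *
x,y=p2w("top",[[166.6,232.3]],.119)[0];print("post",x,y)
pad=p2w("top",np.array([[140,150],[408,158],[397,428],[127,420]])/8+[139.6,194.6],.003);print("pad",pad.mean(0))
yaw=17.
b=blocks()
at(x,y,.16,yaw);ml(x,y,.086,.06,5);st("at handle")
command_gripper(0);st("grip")
zg=get_tcp_pos()[2]-.003
p=get_tcp_pos()
lift_to(zg+.07);st("lift")
json.dump(dict(zg=zg,pad=list(pad.mean(0))),open("s.json","w"))
s=read_camera("side");crop(s,200,330,210,340,4,"pics/g8.png")
E
```

```text
post 0.4424339057706229 0.4084930436000502
pad [0.45035865 0.41353789]
{'long': None, 'mid': None}
at handle t60.1 tcp [0.4427 0.4087 0.0504] F [-0.6 -0.7  0.1] w1.000 ff 0.0
grip t61.1 tcp [0.4421 0.4081 0.0496] F [-0.1 -0.3 -2.5] w0.297 ff 30.0
lift t61.8 tcp [0.4417 0.4077 0.1162] F [-0.5  0.3 -4.1] w0.294 ff 30.0
```

View pics/g8.png

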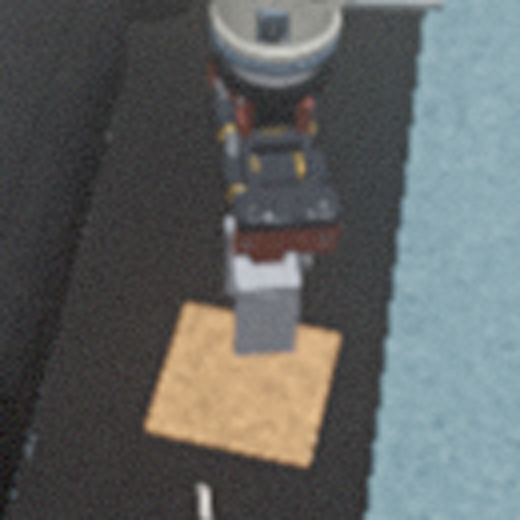

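The gauge is held upright above the pad. Next I locate the blocks again and measure the long one.

Run:
```python
from g import *
zg=json.load(open("s.json"))["zg"]
b=blocks()
if b["long"] is None: sys.exit()
ok=measure(b["long"],zg)
s=read_camera("side");crop(s,130,260,230,360,4,"pics/m9.png")
```

```text
{'long': (array([ 0.44214331, -0.09493584]), 9.052297592163086), 'mid': (array([ 0.41459268, -0.2188643 ]), 9.260734558105469)}
over t63.7 tcp [ 0.4426 -0.0944  0.1217] F [-1.2  1.7 -2.8] w0.296 ff 30.0
down t65.2 tcp [ 0.4425 -0.0949  0.0582] F [-0.1  1.2  3. ] w0.293 ff 30.0
hit True underside 0.0116
paused t68.1 tcp [ 0.4419 -0.0949  0.0581] F [-0.   0.4  0.2] w0.600 ff 0.0
```

View pics/m9.png

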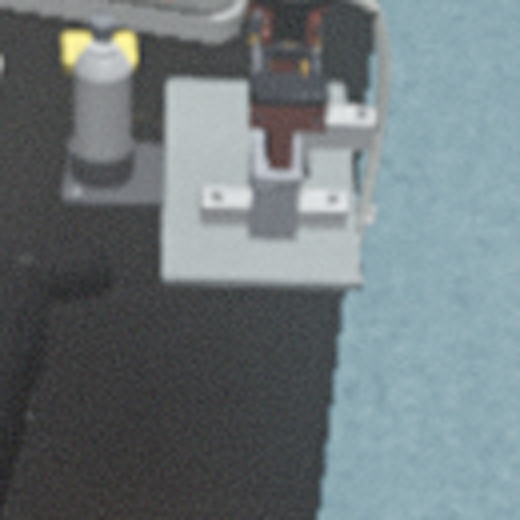

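The long reading is done, with the legs down at 0.0116 m. The mid block was knocked about 5 cm and now overhangs the plate edge (crop (345,115)). I'll park the gauge, put the block back, and then measure it.

```bash
cat >> g.py <<'E'
def regrip(dz=.065):
    p=get_tcp_pos();command_gripper(0);st("regrip")
    lift_to(p[2]+dz);st("lift")
def park(zg,pad,yaw=0):
    move_pose([*pad,zg+.05],q(yaw));st("over pad")
    print(movel([*pad,zg-.003],v=.03,until_force=5));st("parked")
    command_gripper(.6);p=get_tcp_pos();movel([p[0],p[1],p[2]+.1],v=.15)
E
python3 - <<'E'
from g import *
s=json.load(open("s.json"));zg=s["zg"]
regrip();park(zg,s["pad"],5)
b=blocks();(x,y),yaw=b["mid"]
P=dict(v=.2)
at(x,y,.13,yaw);command_gripper(1.0)
ml(x,y,.05,.2);print(ml(x,y,.018,.04,5));st("down")
command_gripper(0);st("grip")
if get_grip_width()<.2: sys.exit("missed")
z=get_tcp_pos()[2]; ml(x,y,z+DZ+.02,.1);st("lift")
X,Y=pl(-.0,-.07);d=np.array([X,Y])
ml(X,Y,z+DZ+.02,.1);move_pose([X,Y,z+.02],q(PY))
print(ml(X,Y,z+DZ-.004,.03,4));st("set")
command_gripper(.62);ml(X,Y,.14,.2)
at(.40,.2,.3,PY)
b=blocks()
im=read_camera("top");crop(im,180,260,140,380,3.3,"pics/t10.png")
E
```

```text
regrip t68.7 tcp [ 0.442  -0.0949  0.0581] F [-0.  -0.3 -0.4] w0.298 ff 30.0
lift t69.4 tcp [ 0.4413 -0.0947  0.1226] F [-0.2 -0.3 -4.1] w0.293 ff 30.0
over pad t71.2 tcp [0.4508 0.4126 0.0966] F [ 0.7 -0.2 -3.8] w0.300 ff 30.0
True
parked t72.6 tcp [0.4503 0.4134 0.049 ] F [-1.8 -1.1  4.1] w0.295 ff 30.0
{'long': (array([ 0.44248068, -0.0947381 ]), 9.636568069458008), 'mid': (array([ 0.41459268, -0.2188643 ]), 9.260734558105469)}
False
down t78.6 tcp [ 0.4147 -0.2189 -0.018 ] F [-0.3  1.  -0.2] w0.999 ff 0.0
grip t79.6 tcp [ 0.4146 -0.2188 -0.018 ] F [ 0.3 -0.4  0.2] w0.317 ff 30.0
lift t79.9 tcp [ 0.4149 -0.219   0.0022] F [ 0.2 -0.3 -2.9] w0.318 ff 30.0
True
set t81.6 tcp [ 0.4747 -0.2262 -0.0182] F [ 0.8 -0.2  3.3] w0.318 ff 30.0
{'long': (array([ 0.44214331, -0.09493584]), 9.052297592163086), 'mid': (array([ 0.47406323, -0.22657098]), 9.61357307434082)}
```

View pics/t10.png

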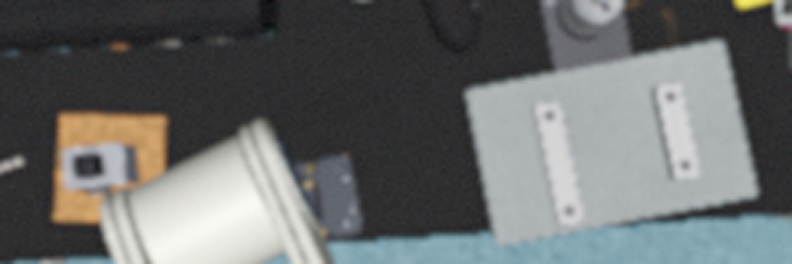

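Blocks are fine again at top crop (558,165) and (677,132), and the gauge stands on the pad at (90,165). Next: measure mid and park.

Run:
```python
from g import *
s=json.load(open("s.json"));x,y=s["pad"]
at(x,y,.18,5);movel([x,y,.0495],v=.08,until_force=5)
command_gripper(0);st("grip");zg=get_tcp_pos()[2]-.003
lift_to(zg+.07);st("lift")
b=blocks()
if b["mid"] is None or get_grip_width()<.2: sys.exit("stop")
if not measure(b["mid"],zg): sys.exit("stop")
regrip(.075);park(zg,s["pad"],5)
at(.42,.1,.3,PY)
blocks()
im=read_camera("top");c=read_camera("side")
a=cv2.resize(im[180:260,140:380],None,fx=2.2,fy=2.2,interpolation=cv2.INTER_CUBIC)
d=cv2.resize(c[140:330,210:350],None,fx=1.9,fy=1.9,interpolation=cv2.INTER_CUBIC)
o=np.zeros((370,800,3),np.uint8);o[:a.shape[0],:a.shape[1]]=a;o[:d.shape[0],530:530+d.shape[1]]=d[:370,:270]
cv2.imwrite("pics/f11.png",o[:,:,::-1]);st()
```

```text
grip t87.6 tcp [0.4504 0.4136 0.0497] F [-0.  -0.8  1.7] w0.291 ff 30.0
lift t88.3 tcp [0.4499 0.4131 0.1161] F [ 0.3  0.9 -4. ] w0.295 ff 30.0
{'long': (array([ 0.44248068, -0.0947381 ]), 9.636568069458008), 'mid': (array([ 0.47405725, -0.22652151]), 9.473992347717285)}
over t90.6 tcp [ 0.4745 -0.2259  0.1217] F [ 0.4  0.  -3.8] w0.295 ff 30.0
down t92.1 tcp [ 0.4745 -0.2268  0.0584] F [-0.2 -0.3  3.8] w0.291 ff 30.0
hit True underside 0.0117
paused t95.0 tcp [ 0.4737 -0.2264  0.058 ] F [ 0.1 -0.2 -0. ] w0.597 ff 0.0
regrip t95.6 tcp [ 0.4738 -0.2265  0.0579] F [ 0.  -0.8 -0.9] w0.295 ff 30.0
lift t96.3 tcp [ 0.4731 -0.2262  0.1323] F [-0.6  0.3 -3.3] w0.294 ff 30.0
over pad t98.6 tcp [0.4509 0.4128 0.0967] F [-0.3 -0.8 -4.5] w0.291 ff 30.0
True
parked t100.0 tcp [0.4504 0.4133 0.0488] F [-0.6 -0.9  4.8] w0.291 ff 30.0
{'long': (array([ 0.44214331, -0.09493584]), 9.052297592163086), 'mid': (array([ 0.47401025, -0.2264794 ]), 9.34826374053955)}
 t102.9 tcp [0.4201 0.1007 0.2635] F [-0.3 -0.3  0.2] w0.595 ff 0.0
```

View pics/f11.png

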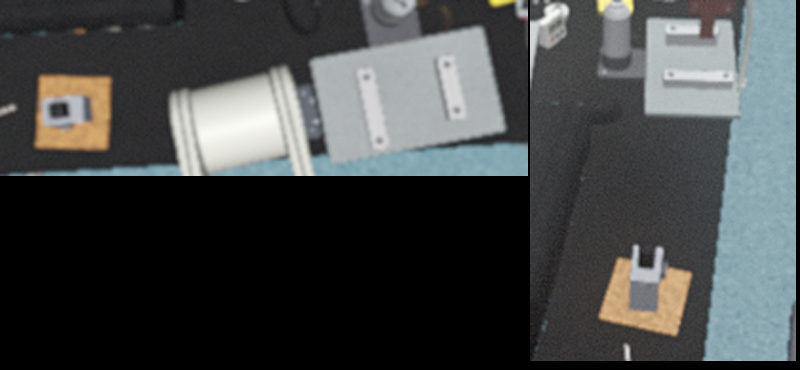

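Run:
```python
from h import *
im=read_camera("top");g=im[210:250,155:185].max(2)
m=(g<90).astype(np.uint8);n,l,s,c=cv2.connectedComponentsWithStats(m)
for i in range(1,n):
    if 15<s[i,4]<120: print(s[i],p2w("top",[c[i]+[155,210]],.115))
hsv=cv2.cvtColor(im,cv2.COLOR_RGB2HSV);k=((hsv[:,:,1]>80)&(hsv[:,:,0]<25)&(hsv[:,:,2]>120)).astype(np.uint8)
k[:205]=0;k[255:]=0;k[:,:150]=0;k[:,198:]=0
print(cv2.minAreaRect(p2w("top",cv2.findNonZero(k).reshape(-1,2),.003).astype(np.float32)*1000))
```

```text
[ 8 17  8  6 44] [[0.45222266 0.40988688]]
[ 0 36 30  4 55] [[0.3866874  0.40620215]]
((450.68914794921875, 414.8045654296875), (125.91603088378906, 124.27658081054688), 87.4395751953125)
```

The gauge is within about 5 mm of the pad centre, so I'm handing in.

```bash
python3 -c "
from station import *
print(job_done(),get_time())"
```

```text
the job is handed in; nothing more can be done
the job is handed in; nothing more can be done
```

The job is handed in at about 103 s with no verdict returned: only the long and mid blocks were present. Both lie flat on the plate, the cap was pressed fully down and released (twice), the gauge stood astride the long block then the mid for 2.3 s each, and it is parked within about 5 mm of the pad centre; a knock left the mid block overhanging the plate edge, so I put it back before measuring it.

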